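# Unload the deburring fixture and nest the tube sleeves

### The job

The three hollow steel tube sleeves have been ground and must go to inspection: stand each one upright on the floor of the round-rimmed nest that matches its size, the small in the small nest, the medium in the medium and the large in the large. The medium sleeve is still in the clamshell fixture: swing the fixture's lid up by its grab bar and over past vertical so that it stays open, and leave it open. Set the sleeves down rather than dropping them, and leave the solid steel round standing where it is.

Things in the scene. Friction and masses are not known exactly. Their poses are not given: they have to be found in the camera images.
- sleeve_small: the small tube sleeve: plain steel, open right through (a hollow ring seen from above), 28 mm outside diameter, 4 mm wall, 45 mm tall, about 100 g, standing upright on the bench. Origin: centre of its lower face; z up along the tube.
- sleeve_medium: the medium tube sleeve: plain steel, open right through (a hollow ring seen from above), 45 mm outside diameter, 5 mm wall, 45 mm tall, about 200 g, standing upright in the clamshell fixture under the lid's strap, inside a 5 mm high locating ring of 53 mm inside and 63 mm outside diameter. It can be taken out only with the lid open. Origin: centre of its lower face; z up along the tube.
- sleeve_large: the large tube sleeve: plain steel, open right through (a hollow ring seen from above), 62 mm outside diameter, 5.5 mm wall, 45 mm tall, about 320 g, standing upright on the bench. Origin: centre of its lower face; z up along the tube.
- solid_round: a solid steel round (full disc seen from above), 45 mm diameter, 45 mm tall, about 500 g, standing on the bench: not to be moved. Origin: centre of its lower face.
- nest_small: the small nest: fixed square aluminium plate 61 mm wide with a round raised rim; floor 6 mm above the bench, rim top 12 mm above the bench, rim inside diameter 43 mm. Takes the small sleeve upright with 7 to 8 mm of play all round. Origin: centre of its underside, at bench height, under the middle of the rim; z up.
- nest_medium: the medium nest: fixed square aluminium plate 78 mm wide with a round raised rim; floor 6 mm above the bench, rim top 12 mm above the bench, rim inside diameter 60 mm. Takes the medium sleeve upright with 7 to 8 mm of play all round. Origin: centre of its underside, at bench height, under the middle of the rim; z up.
- nest_large: the large nest: fixed square aluminium plate 96 mm wide with a round raised rim; floor 6 mm above the bench, rim top 12 mm above the bench, rim inside diameter 78 mm. Takes the large sleeve upright with 7 to 8 mm of play all round. Origin: centre of its underside, at bench height, under the middle of the rim; z up.
- fixture: clamshell fixture, fixed on the bench: base plate 12 mm thick (x -55 to 95, y -60 to 60 mm), on which the medium sleeve stands at x = y = 0. Hinge posts at x = 75, y = -52 and 52 mm, up to z = 74 mm; the lid's hinge line runs along y at x = 75, z = 64 mm. Origin: underside, at bench height, below the sleeve; x points from the grab bar to the hinge (away from the robot, turned to its left), z up.
- lid (a joint): lid angle, rad: 0 closed (level), 1.57 upright, 2.05 fully open at its stop, leaning away from the sleeve. Free hinge, no catch: short of upright it falls shut, past it it falls open. The lid (220 g) is an open frame: two side arms 9 mm wide, 8 mm thick, 38 mm either side of the middle, a 10 mm wide strap across the sleeve (3 mm above it), and the grab bar across the arms' front ends.
- lid_bar (a point): middle of the lid's grab bar: round steel bar, 10 mm diameter, 90 mm long, parallel to the hinge line and 165 mm from it, free for 67 mm between the arms, 85 mm of open space to the strap. Lid closed: 64 mm above the bench, nothing under it but the bench (the 12 mm base plate starts 35 mm towards the hinge). Can be pinched from above and turns between the fingers as the lid swings.
Mind the look-alikes: they are no part of the job. What is shaped like the nest_small but green is not meant.

How it is judged:
By the outcome, as a careful person would: the job done as asked, in the order asked, and still so for the second after the job is handed in, with the robot touching nothing.
It also fails if it takes over 118 s, if anything falls off the work surface, if the arm or the gripper's body presses on something with over 40 N, if the wrist force passes 120 N, or if a joint passes its speed limit or range.

### The arm

A 6-joint arm with a two-finger parallel gripper is mounted at the origin on the work surface. World frame = base frame: x ahead of the robot, y to its left, z up, the work surface at z = 0. Lengths are in m, angles in rad, forces in N, time in s.
With the tool pointing down it reaches from about 0.375 to 0.825 m from the base axis. Payload 5.5 kg.
Tool frame: the origin (TCP) lies midway between the tips of the shut fingers; the grasp point (between the pads) lies 19 mm behind it; z points along the fingers, x is the direction in which the jaws open and shut, and the axes are right-handed (so a half turn about z gives the same grasp; the last joint's range is limited). The gripper opens to 85 mm and grips with 20 to 120 N. Pads are 22 mm wide; open, the fingers measure 114 mm over their backs; the gripper's body (76 mm by 85 mm) begins 54 mm behind the grasp point. The pads swing forward as they close: fully open they stand 13 mm farther back than shut.
Start: joints at [-1.25, 0.314, -0.047, 1.21, 0, 1.571], TCP at [0.189, -0.569, 0.231] pointing down, gripper open.
Joint ranges: [-2.67, 2.67], [-0.69, 1.73], [-1.03, 1.25], [-2.08, 2.16], [-1.42, 1.45], [-3.14, 3.14]. Speed limits (rad/s): [2.39, 2.39, 3.01, 3.14, 3.14, 3.14].

### API

Orientations are given as a 3x3 rotation matrix whose columns are the frame's x, y, z axes.
In Python, from bench import read_state, snapshot, sign_off, find_in, regions_of gives the robot as it stands.
- The arm moves only by the tool play_rows, never from a script. Its argument "steps" is a list of rows, each a list of 7 numbers: the shift along the tool's x, y, z in mm, then the turn, a rotation vector about the tool's x, y, z in rad, then the finger opening in mm, from 0 to 85.4. In form: [[dx, dy, dz, rx, ry, rz, fingers], ...]. A call has exactly 5 rows; each row is the pose to reach, as a shift and turn from the pose commanded when the call began, along the tool's axes at that moment; what a row does not reach only later rows make up. A row lasts 1/10 s, in which the tool goes at most 50 mm and 8.59 degrees, less where a joint would pass 70% of its speed; a pose out of reach is approached as far as the arm can. A call with a gripper value outside its range is refused whole. The fingers move at their own pace and stop on an object; "grip_force" is the grip in N (left out, the last holds). Time passes only in rows, so rows that repeat a pose let the fingers close, or fill a call up. It gives the time, the measured TCP pose, the force and the opening at its end, in the units of the state.
- read_state(): the state, without advancing time (a new reading comes with each control period).
- snapshot(name): name is "scene" or "top" or "wrist"; returns a dict with "image" (420x560x3 uint8, red, green, blue), "range_z" (420x560 float32, m along the optical axis (not along the pixel's ray), 0 where there is no reading), "intrinsics" (3x3 intrinsics, pixels), "pose" (4x4, takes a point from camera to world coordinates); the wrist camera has in their place "hand_eye" (4x4, takes a point from camera to tool coordinates, whose origin is the TCP and whose axes are the tool frame's). Camera axes: x right, y up, looking along -z (the intrinsics and any distortion apply to the point x, -y, -z); pixel columns grow to the right and rows downward; lengths in m; the calibration is good to about 2 mm. A picture is of the moment at which its call begins: read the wrist's pose just before it.
- sign_off(): hands the job in, once; it reports no verdict.
Trained networks look in a picture, given as the dict that the camera call returned (one of the last four; its "shot" number tells which), for a name from the list of things; names that differ only in an ending like _2 or _b are one class to them, and where a whole thing is asked for, a point or a joint stands for the part that bears it (a point fixed in the world has none). Each returns a list of dicts, best first, with "p" (0 to 1); they miss things now and then, are a little off and sometimes report something else, mostly with a low value. They report only what shows in the picture. A call takes as long as a camera call. They do not tell look-alikes from the thing itself.
- find_in(picture, name): "at" ([column, row] in pixels, amid what is visible of it).
- regions_of(picture, name): "mask" (420x560 bool, what is visible of it) and "at" ([column, row] in pixels, amid what is visible of it).
The state is a dict: "clock": time; "joints": joint angles; "joint_velocities": joint speeds; "tau": joint torques, N m; "eef_pos": TCP position; "orientation": TCP orientation; "ft_force": force on the tool from outside, world axes, zero at the start; "moment": the same for the moment, N m; "opening": opening from 0.0 (shut) to 1.0 (fully open).
Only numpy, scipy, OpenCV 4.12 (cv2) and the standard library are available. Lean on these libraries where they do the work, as an engineer would, in place of code of your own. Each camera call takes 0.05 s, during which the arm holds its last target. There are 200 camera calls.

## Working session

There is one attempt and no reset: what is moved stays moved. The work goes in short steps, Python scripts to look and compute and a tool call to move; the robot and the scene stay as the last step left them, time stands still between calls to the robot, and variables do not carry over. Pictures are saved under pics/ and viewed, about 12 in all and at most 16, crops included, and the job is handed in when it is done.

Besides the shell and the picture viewer there is one more tool, called after ">>>" as name([rows], argument=value, ...), one row to a line, values as JSON. play_rows: Moves the arm, as the interface text tells. Its arguments: {"type":"object","properties":{"steps":{"type":"array","items":{"type":"array","items":{"type":"number"}}},"grip_force":{"type":"number"}},"required":["steps"]}

```bash
mkdir -p pics
cat > h.py <<'E'
import numpy as np, cv2, json
from bench import *
def world(s, uv, z=None, T=None):
    """pixel -> world; by depth, or by intersecting plane z"""
    K=s["intrinsics"]; T=s["pose"] if T is None else T
    u,v=uv; d=np.array([(u-K[0][2])/K[0][0], -(v-K[1][2])/K[1][1], -1.0])
    T=np.array(T)
    if z is None: return T[:3,:3]@(d*s["range_z"][int(round(v)),int(round(u))])+T[:3,3]
    r=T[:3,:3]@d; return T[:3,3]+r*(z-T[2,3])/r[2]
def cloud(s,T=None):
    K=np.array(s["intrinsics"]); T=np.array(s["pose"] if T is None else T); Z=s["range_z"]
    v,u=np.mgrid[:420,:560]
    P=np.stack([(u-K[0,2])/K[0,0]*Z, -(v-K[1,2])/K[1,1]*Z, -Z],-1)
    return P@T[:3,:3].T+T[:3,3]
def wristT(s,st):
    M=np.eye(4); M[:3,:3]=st["orientation"]; M[:3,3]=st["eef_pos"]; return M@np.array(s["hand_eye"])
def save(n,im): cv2.imwrite("pics/"+n+".png",im[...,::-1])
E
python3 - <<'E'
from h import *
np.set_printoptions(precision=4,suppress=True)
s=snapshot("top"); save("top",s["image"]); print([k for k in s])
C=cloud(s)
for n in ["sleeve_small","sleeve_medium","sleeve_large","solid_round","nest_small","nest_medium","nest_large","fixture","lid_bar"]:
    for r in regions_of(s,n)[:4]:
        m=r["mask"]&(s["range_z"]>0); P=C[m]
        print(n,round(r["p"],2),np.round(r["at"]),world(s,r["at"]), "mean",P.mean(0),"med z",np.median(P[:,2]), "ext",np.ptp(P,axis=0))
s2=snapshot("scene"); save("scene",s2["image"])
print(s["pose"],s["intrinsics"]); print(read_state()["orientation"],read_state()["clock"])
E
```

```text
['image', 'range_z', 'intrinsics', 'pose', 'shot']
sleeve_small 0.66 [247. 238.] [0.4667 0.0114 0.0011] mean [0.4639 0.0094 0.0345] med z 0.043121566762083896 ext [0.0213 0.0257 0.0492]
sleeve_medium 0.53 [156. 205.] [0.5343 0.2148 0.0121] mean [0.5339 0.2035 0.0415] med z 0.046036951080404565 ext [0.0441 0.0445 0.0583]
sleeve_large 0.58 [334. 255.] [ 0.4343 -0.1836  0.0043] mean [ 0.4455 -0.161   0.0352] med z 0.04331651749865523 ext [0.0634 0.0663 0.051 ]
solid_round 0.69 [397. 262.] [ 0.4237 -0.3084  0.0455] mean [ 0.4259 -0.3141  0.0401] med z 0.04424343059433966 ext [0.042  0.0432 0.0451]
nest_small 0.77 [447. 182.] [ 0.6016 -0.4325  0.0071] mean [ 0.5986 -0.4295  0.0071] med z 0.006338136206286926 ext [0.0644 0.0657 0.0154]
nest_small 0.64 [390. 194.] [ 0.5713 -0.3072  0.0057] mean [ 0.5696 -0.3069  0.0068] med z 0.006054427325185685 ext [0.0669 0.0645 0.0178]
nest_medium 0.95 [252. 170.] [0.6188 0.005  0.0043] mean [0.6185 0.0035 0.0066] med z 0.0059937117149881924 ext [0.0987 0.1018 0.0169]
nest_large 0.62 [321. 180.] [ 0.5999 -0.1525  0.0052] mean [ 0.5986 -0.1471  0.0062] med z 0.005780671068857823 ext [0.1171 0.1136 0.0195]
fixture 0.84 [153. 202.] [0.537  0.2039 0.0683] mean [0.5417 0.2162 0.033 ] med z 0.013527136703117781 ext [0.2013 0.2322 0.0812]
lid_bar 0.98 [149. 206.] [0.5293 0.2116 0.0659] mean [0.5298 0.205  0.0641] med z 0.06743510658085838 ext [0.174  0.2185 0.0756]
[[ 0.0234  0.9949 -0.0979  0.4652]
 [-0.9997  0.0222 -0.0132 -0.0703]
 [-0.011   0.0982  0.9951  0.8723]
 [ 0.      0.      0.      1.    ]] [[388.6919   0.     279.2934]
 [  0.     388.6919 201.1052]
 [  0.       0.       1.    ]]
[[ 0.3153 -0.949   0.    ]
 [-0.949  -0.3153 -0.    ]
 [ 0.     -0.     -1.    ]] 0.55
```

View pics/top.png

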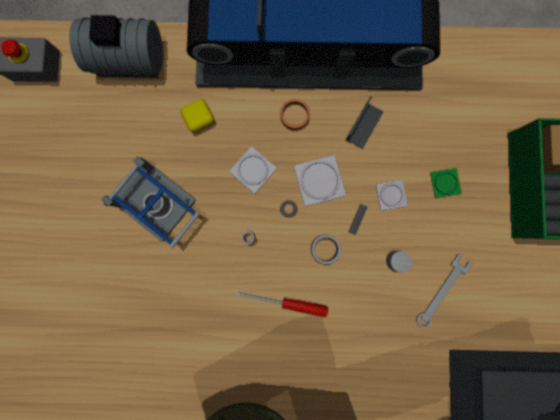

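View pics/scene.png

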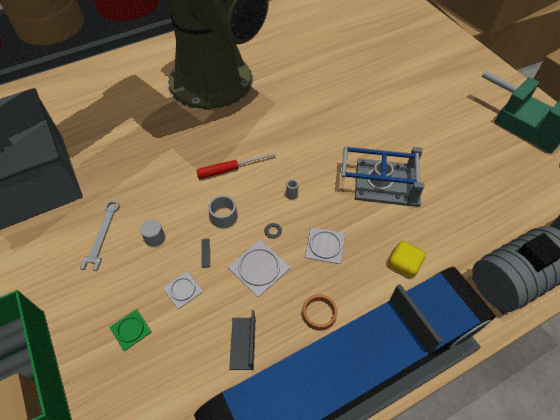

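Candidates (top view):
- **Small sleeve:** (249,238). The flat dark washer at (289,208) and the copper ring at (295,115) look similar but aren't it.
- **Large sleeve:** (326,249).
- **Medium sleeve:** (157,205), under the lid. The solid disc at (399,261) is the round.
- **Small nest:** white at (391,194), not the green one at (446,183).
- **Medium nest:** (253,169). **Large nest:** (320,180).
- **Grab bar:** (186,228). The hinge runs along (141,163) to (110,201).

Next I'll get the positions, with one close crop.

Run:
```python
from h import *
np.set_printoptions(precision=4,suppress=True)
s=snapshot("top"); C=cloud(s); Z=s["range_z"]>0
def box(c,r,z0,z1):
    v,u=np.mgrid[:420,:560]
    m=Z&(np.hypot(u-c[0],v-c[1])<r)&(C[...,2]>z0)&(C[...,2]<z1); return C[m]
def circ(P):
    (x,y),r=cv2.minEnclosingCircle(P[:,:2].astype(np.float32)); return np.array([x,y,r])
for n,c,r,z0,z1 in [("small",(249,238),14,.038,.06),("large",(326,249),22,.038,.06),("solid",(399,261),18,.038,.06)]:
    P=box(c,r,z0,z1); print(n,circ(P),len(P),P[:,2].mean())
for n,c,r in [("nsmall",(391,194),22),("nmed",(253,169),30),("nlarge",(320,180),36)]:
    P=box(c,r,.003,.02); q=cv2.minAreaRect(P[:,:2].astype(np.float32)); print(n,q,len(P))
    P=box(c,r,.0095,.02); print("  rim",circ(P) if len(P)>3 else None,len(P))
P=box((186,228),25,.045,.085)
print("bar pts",len(P),cv2.minAreaRect(P[:,:2].astype(np.float32)),P[:,2].mean())
P=box((150,205),60,.045,.09); print("lid",len(P),cv2.minAreaRect(P[:,:2].astype(np.float32)))
P=box((150,205),60,.007,.016); print("base",cv2.minAreaRect(P[:,:2].astype(np.float32)))
im=s["image"]; a=cv2.resize(im[145:255,95:210],None,fx=3.5,fy=3.5,interpolation=cv2.INTER_CUBIC)
b=cv2.resize(im[150:280,230:420],None,fx=2.1,fy=385/130,interpolation=cv2.INTER_CUBIC)[:385]
save("crop",np.hstack([a[:385],cv2.resize(b,(397,385))]))
```

```text
small [0.4669 0.0061 0.0138] 69 0.04427104912273912
large [ 0.4465 -0.1605  0.0308] 230 0.0441862050620723
solid [ 0.4253 -0.3182  0.0227] 367 0.044720565746098326
nsmall ((0.5739061236381531, -0.30564236640930176), (0.08885917067527771, 0.08297254890203476), 73.0916976928711) 720
  rim [ 0.5698 -0.3101  0.0266] 145
nmed ((0.627375602722168, 0.005445115268230438), (0.12390530109405518, 0.11735323816537857), 68.05550384521484) 1125
  rim [0.6209 0.003  0.035 ] 187
nlarge ((0.604374885559082, -0.14603593945503235), (0.15282784402370453, 0.13718365132808685), 0.5163767337799072) 1778
  rim [ 0.5958 -0.1527  0.0492] 251
bar pts 337 ((0.4913254678249359, 0.14992845058441162), (0.04526351019740105, 0.08875726163387299), 53.560882568359375) 0.0674472605309379
lid 1682 ((0.5319241881370544, 0.20421764254570007), (0.18126662075519562, 0.12603095173835754), 53.87559127807617)
base ((0.5450575351715088, 0.2229260802268982), (0.14704306423664093, 0.12006310373544693), 53.46766662597656)
```

View pics/crop.png

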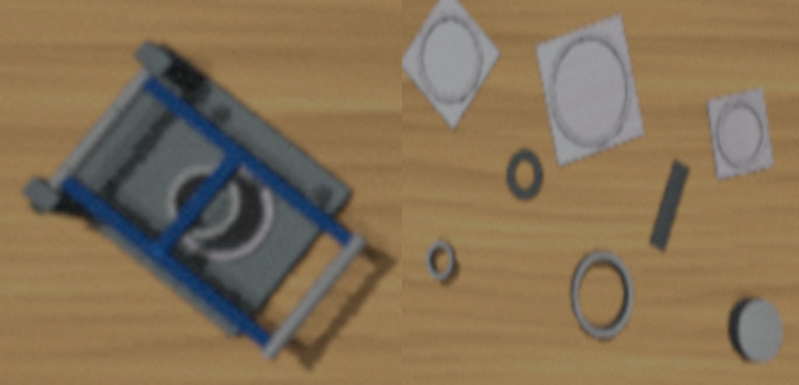

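```bash
cat >> h.py <<'E'
def plan(wps, f=85, st=None):
    """wps: (x,y,z,yaw_deg) tool-down waypoints; prints 5-row calls relative to each call's start."""
    st=st or read_state(); R=np.array(st["orientation"]); p=np.array(st["eef_pos"])
    yaw=np.degrees(np.arctan2(R[1,0],R[0,0])); cur=np.array([*p,yaw]); path=[]
    for w in wps:
        w=np.array(w,float); d=w-cur
        n=max(int(np.ceil(max(np.linalg.norm(d[:3])/.045,abs(d[3])/7.5))),1)
        path+= [cur+d*k/n for k in range(1,n+1)]; cur=w
    while len(path)%5: path.append(path[-1])
    s=np.array([*p,yaw])
    for i in range(0,len(path),5):
        a=np.radians(s[3]); X=np.array([np.cos(a),np.sin(a),0]); Y=np.array([np.sin(a),-np.cos(a),0]); rows=[]
        for q in path[i:i+5]:
            d=(q-s)[:3]*1000
            rows.append([int(round(d@X)),int(round(d@Y)),int(round(-d[2])),0,0,round(-np.radians(q[3]-s[3]),2),f])
        print(json.dumps(rows)); s=path[i+4]
E
python3 - <<'E'
from h import *
plan([(.45,-.25,.24,-10),(.455,.1,.25,53.7)])
E
```

```text
[[-22, -35, -1, 0, 0, -0.11, 85], [-44, -70, -2, 0, 0, -0.22, 85], [-66, -104, -3, 0, 0, -0.32, 85], [-88, -139, -3, 0, 0, -0.43, 85], [-110, -174, -4, 0, 0, -0.54, 85]]
[[-1, -41, -1, 0, 0, -0.11, 85], [-2, -82, -2, 0, 0, -0.22, 85], [-3, -124, -3, 0, 0, -0.32, 85], [-5, -165, -3, 0, 0, -0.43, 85], [-6, -206, -4, 0, 0, -0.54, 85]]
[[-6, -38, -1, 0, 0, -0.12, 85], [-12, -77, -2, 0, 0, -0.25, 85], [-19, -115, -3, 0, 0, -0.37, 85], [-25, -154, -4, 0, 0, -0.49, 85], [-31, -192, -6, 0, 0, -0.62, 85]]
[[17, -35, -1, 0, 0, -0.12, 85], [34, -70, -2, 0, 0, -0.25, 85], [52, -105, -3, 0, 0, -0.37, 85], [69, -140, -4, 0, 0, -0.49, 85], [69, -140, -4, 0, 0, -0.49, 85]]
```

>>> play_rows([
  [-22, -35, -1, 0, 0, -0.11, 85],
  [-44, -70, -2, 0, 0, -0.22, 85],
  [-66, -104, -3, 0, 0, -0.32, 85],
  [-88, -139, -3, 0, 0, -0.43, 85],
  [-110, -174, -4, 0, 0, -0.54, 85],
], grip_force=50)

```text
clock: 1.1
eef_pos: [0.3204, -0.4088, 0.2354]
orientation: [[0.761, -0.649, 0.0], [-0.649, -0.761, -0.0], [0.0, -0.0, -1.0]]
ft_force: [0.7, 0.3, -0.1]
opening: 0.992
```

>>> play_rows([
  [-1, -41, -1, 0, 0, -0.11, 85],
  [-2, -82, -2, 0, 0, -0.22, 85],
  [-3, -124, -3, 0, 0, -0.32, 85],
  [-5, -165, -3, 0, 0, -0.43, 85],
  [-6, -206, -4, 0, 0, -0.54, 85],
])

```text
clock: 1.6
eef_pos: [0.4502, -0.2485, 0.2395]
orientation: [[0.986, -0.165, 0.0], [-0.165, -0.986, -0.0], [0.0, 0.0, -1.0]]
ft_force: [0.8, -0.9, -0.1]
opening: 0.999
```

>>> play_rows([
  [-6, -38, -1, 0, 0, -0.12, 85],
  [-12, -77, -2, 0, 0, -0.25, 85],
  [-19, -115, -3, 0, 0, -0.37, 85],
  [-25, -154, -4, 0, 0, -0.49, 85],
  [-31, -192, -6, 0, 0, -0.62, 85],
])

```text
clock: 2.1
eef_pos: [0.4511, -0.054, 0.2455]
orientation: [[0.898, 0.439, 0.0], [0.439, -0.898, -0.0], [0.0, 0.0, -1.0]]
ft_force: [-0.4, -0.2, 0.7]
opening: 0.999
```

>>> play_rows([
  [17, -35, -1, 0, 0, -0.12, 85],
  [34, -70, -2, 0, 0, -0.25, 85],
  [52, -105, -3, 0, 0, -0.37, 85],
  [69, -140, -4, 0, 0, -0.49, 85],
  [69, -140, -4, 0, 0, -0.49, 85],
])

```text
clock: 2.6
eef_pos: [0.4526, 0.1043, 0.2496]
orientation: [[0.584, 0.812, 0.001], [0.812, -0.584, 0.002], [0.002, -0.0, -1.0]]
ft_force: [-0.4, 0.1, -0.7]
opening: 0.993
```

Tracking is good. I'll look from close by.

Run:
```python
from h import *
np.set_printoptions(precision=4,suppress=True)
st=read_state(); s=snapshot("wrist"); T=wristT(s,st); C=cloud(s,T); save("w1",s["image"])
print(T)
M=(s["range_z"]>0)
for n in ["lid_bar","sleeve_medium","fixture"]:
    for r in regions_of(s,n)[:1]:
        P=C[r["mask"]&M]; print(n,r["p"],r["at"],P.mean(0))
e=np.array([np.cos(np.radians(53.7)),np.sin(np.radians(53.7))]); l=np.array([-e[1],e[0]])
P=C[M]; d=(P[:,:2]-[.5332,.2068]); fx,fy=d@e,d@l
b=P[(fx<-.075)&(fx>-.11)&(abs(fy)<.03)&(P[:,2]>.05)&(P[:,2]<.09)]
print("bar",len(b),b.mean(0),b.max(0),cv2.fitLine(b[:,:2].astype(np.float32),cv2.DIST_L2,0,.01,.01).ravel())
```

```text
[[ 0.5838 -0.772  -0.2514  0.3874]
 [ 0.8119  0.5563  0.1771  0.1496]
 [ 0.0031 -0.3075  0.9516  0.3922]
 [ 0.      0.      0.      1.    ]]
lid_bar 0.59 [413.5, 180.5] [0.5321 0.2045 0.0645]
sleeve_medium 0.61 [397.4, 178.0] [0.5322 0.2053 0.0437]
fixture 0.97 [420.3, 169.0] [0.5399 0.2219 0.0368]
bar 703 [0.4807 0.1364 0.0679] [0.507  0.1574 0.0712] [ 0.8021 -0.5972  0.4807  0.1364]
```

View pics/w1.png

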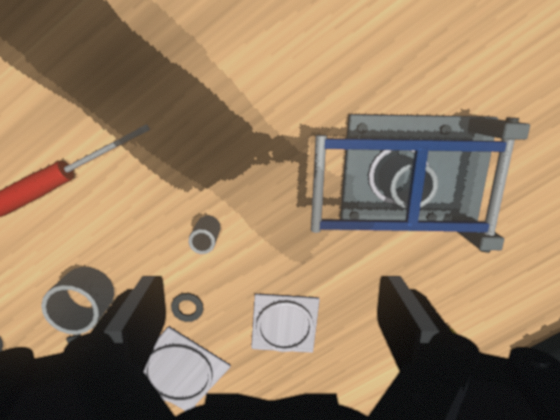

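Run:
```python
from h import *
plan([(.4805,.1352,.12,53.5),(.4805,.1352,.045,53.5)],f=50)
print()
st={"eef_pos":[.4805,.1352,.045],"orientation":[[np.cos(np.radians(53.5)),0],[np.sin(np.radians(53.5)),0]]}
e=np.array([np.cos(np.radians(53.5)),np.sin(np.radians(53.5))]); H=np.array([.4805,.1352])+.165*e
plan([(*(H-.165*np.cos(t)*e),.045+.165*np.sin(t),53.5) for t in np.linspace(0,2.0,21)[1:]],f=0,st=st)
```

```text
[[11, 0, 32, 0, 0, 0.0, 50], [23, 1, 65, 0, 0, 0.0, 50], [34, 1, 97, 0, 0, 0.0, 50], [45, 2, 129, 0, 0, 0.0, 50], [45, 2, 167, 0, 0, 0.0, 50]]
[[0, 0, 37, 0, 0, -0.0, 50], [0, 0, 37, 0, 0, -0.0, 50], [0, 0, 37, 0, 0, -0.0, 50], [0, 0, 37, 0, 0, -0.0, 50], [0, 0, 37, 0, 0, -0.0, 50]]

[[1, 0, -16, 0, 0, -0.0, 0], [3, 0, -33, 0, 0, -0.0, 0], [7, 0, -49, 0, 0, -0.0, 0], [13, 0, -64, 0, 0, -0.0, 0], [20, 0, -79, 0, 0, -0.0, 0]]
[[9, 0, -14, 0, 0, -0.0, 0], [19, 0, -27, 0, 0, -0.0, 0], [30, 0, -39, 0, 0, -0.0, 0], [42, 0, -50, 0, 0, -0.0, 0], [56, 0, -60, 0, 0, -0.0, 0]]
[[14, 0, -8, 0, 0, -0.0, 0], [29, 0, -15, 0, 0, -0.0, 0], [45, 0, -20, 0, 0, -0.0, 0], [61, 0, -24, 0, 0, -0.0, 0], [77, 0, -26, 0, 0, -0.0, 0]]
[[16, 0, 0, 0, 0, -0.0, 0], [33, 0, 1, 0, 0, -0.0, 0], [49, 0, 4, 0, 0, -0.0, 0], [65, 0, 8, 0, 0, -0.0, 0], [80, 0, 15, 0, 0, -0.0, 0]]
```

>>> play_rows([
  [11, 0, 32, 0, 0, 0, 50],
  [23, 1, 65, 0, 0, 0, 50],
  [34, 1, 97, 0, 0, 0, 50],
  [45, 2, 129, 0, 0, 0, 50],
  [45, 2, 167, 0, 0, 0, 50],
])

```text
clock: 3.3
eef_pos: [0.4827, 0.1352, 0.0819]
orientation: [[0.592, 0.806, 0.003], [0.806, -0.592, 0.001], [0.002, 0.002, -1.0]]
ft_force: [0.5, -0.5, 0.6]
opening: 0.589
```

>>> play_rows([
  [0, 0, 37, 0, 0, 0, 50],
  [0, 0, 37, 0, 0, 0, 50],
  [0, 0, 37, 0, 0, 0, 0],
  [0, 0, 37, 0, 0, 0, 0],
  [0, 0, 37, 0, 0, 0, 0],
])

```text
clock: 3.8
eef_pos: [0.4827, 0.1359, 0.0475]
orientation: [[0.59, 0.807, 0.004], [0.807, -0.59, 0.001], [0.003, 0.002, -1.0]]
ft_force: [-2.1, -1.4, 5.9]
opening: 0.095
```

>>> play_rows([
  [0, 0, 0, 0, 0, 0, 0],
  [0, 0, 0, 0, 0, 0, 0],
  [0, 0, 0, 0, 0, 0, 0],
  [0, 0, 0, 0, 0, 0, 0],
  [0, 0, 0, 0, 0, 0, 0],
])

```text
clock: 4.3
eef_pos: [0.4827, 0.1359, 0.0475]
orientation: [[0.59, 0.807, 0.004], [0.807, -0.59, 0.0], [0.003, 0.003, -1.0]]
ft_force: [-0.4, -1.9, 8.0]
opening: 0.095
```

>>> play_rows([
  [1, 0, -16, 0, 0, 0, 0],
  [3, 0, -33, 0, 0, 0, 0],
  [7, 0, -49, 0, 0, 0, 0],
  [13, 0, -64, 0, 0, 0, 0],
  [20, 0, -79, 0, 0, 0, 0],
])

```text
clock: 4.8
eef_pos: [0.4937, 0.1509, 0.1259]
orientation: [[0.59, 0.807, 0.003], [0.807, -0.59, -0.003], [-0.0, 0.004, -1.0]]
ft_force: [3.4, -4.3, -2.5]
opening: 0.092
```

>>> play_rows([
  [9, 0, -14, 0, 0, 0, 0],
  [19, 0, -27, 0, 0, 0, 0],
  [30, 0, -39, 0, 0, 0, 0],
  [42, 0, -50, 0, 0, 0, 0],
  [56, 0, -60, 0, 0, 0, 0],
])

```text
clock: 5.3
eef_pos: [0.5254, 0.1936, 0.1869]
orientation: [[0.592, 0.806, 0.002], [0.806, -0.592, -0.007], [-0.005, 0.006, -1.0]]
ft_force: [-5.1, -12.5, 14.9]
opening: 0.095
```

>>> play_rows([
  [14, 0, -8, 0, 0, 0, 0],
  [29, 0, -15, 0, 0, 0, 0],
  [45, 0, -20, 0, 0, 0, 0],
  [61, 0, -24, 0, 0, 0, 0],
  [77, 0, -26, 0, 0, 0, 0],
])

```text
clock: 5.8
eef_pos: [0.5734, 0.2582, 0.213]
orientation: [[0.591, 0.807, 0.006], [0.807, -0.591, -0.003], [0.001, 0.006, -1.0]]
ft_force: [5.2, -5.8, 2.8]
opening: 0.091
```

>>> play_rows([
  [16, 0, 0, 0, 0, 0, 0],
  [33, 0, 1, 0, 0, 0, 0],
  [49, 0, 4, 0, 0, 0, 0],
  [65, 0, 8, 0, 0, 0, 0],
  [80, 0, 15, 0, 0, 0, 0],
])

```text
clock: 6.3
eef_pos: [0.6212, 0.3236, 0.198]
orientation: [[0.591, 0.807, 0.007], [0.807, -0.591, -0.0], [0.004, 0.006, -1.0]]
ft_force: [5.8, -3.5, 5.6]
opening: 0.092
```

>>> play_rows([
  [0, 0, 0, 0, 0, 0, 40],
  [0, 0, 0, 0, 0, 0, 40],
  [0, 0, 0, 0, 0, 0, 40],
  [0, 0, 0, 0, 0, 0, 40],
  [0, 0, -20, 0, 0, 0, 40],
])

```text
clock: 6.8
eef_pos: [0.6162, 0.3228, 0.2128]
orientation: [[0.59, 0.807, -0.005], [0.807, -0.59, -0.002], [-0.005, -0.002, -1.0]]
ft_force: [-0.3, 0.1, -0.1]
opening: 0.47
```

>>> play_rows([
  [0, 0, -30, 0, 0, 0, 40],
  [0, 0, -60, 0, 0, 0, 40],
  [-30, 0, -60, 0, 0, 0, 40],
  [-70, 0, -60, 0, 0, 0, 60],
  [-115, 0, -60, 0, 0, 0, 85],
])

```text
clock: 7.3
eef_pos: [0.5496, 0.2303, 0.2754]
orientation: [[0.589, 0.808, 0.001], [0.808, -0.589, 0.0], [0.001, 0.0, -1.0]]
ft_force: [0.1, -0.1, 0.5]
opening: 0.793
```

Run:
```python
from h import *
print(read_state()["eef_pos"])
s=snapshot("scene"); save("s2",s["image"][130:250,200:470].repeat(2,0).repeat(2,1))
plan([(.52,.11,.26,-10),(.455,-.02,.22,-10)])
```

```text
[0.54955449 0.23034324 0.27540353]
[[-12, 5, 2, 0, 0, 0.12, 85], [-24, 11, 3, 0, 0, 0.25, 85], [-35, 16, 5, 0, 0, 0.37, 85], [-47, 22, 6, 0, 0, 0.49, 85], [-59, 27, 8, 0, 0, 0.62, 85]]
[[-6, 11, 2, 0, 0, 0.12, 85], [-13, 22, 3, 0, 0, 0.25, 85], [-19, 34, 5, 0, 0, 0.37, 85], [-26, 45, 6, 0, 0, 0.49, 85], [-52, 71, 16, 0, 0, 0.49, 85]]
[[-10, 35, 10, 0, 0, -0.0, 85], [-21, 70, 20, 0, 0, -0.0, 85], [-31, 104, 30, 0, 0, -0.0, 85], [-31, 104, 30, 0, 0, -0.0, 85], [-31, 104, 30, 0, 0, -0.0, 85]]
```

View pics/s2.png

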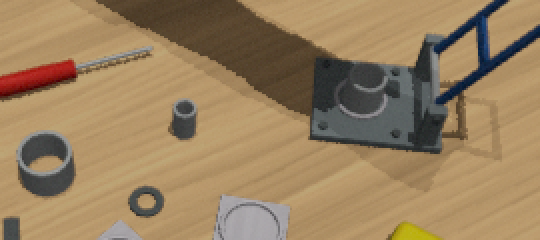

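>>> play_rows([
  [-12, 5, 2, 0, 0, 0.12, 85],
  [-24, 11, 3, 0, 0, 0.25, 85],
  [-35, 16, 5, 0, 0, 0.37, 85],
  [-47, 22, 6, 0, 0, 0.49, 85],
  [-59, 27, 8, 0, 0, 0.62, 85],
])

```text
clock: 7.85
eef_pos: [0.537, 0.1668, 0.2678]
orientation: [[0.951, 0.309, 0.001], [0.309, -0.951, 0.0], [0.001, -0.0, -1.0]]
ft_force: [0.1, -0.8, 0.2]
opening: 0.99
```

>>> play_rows([
  [-6, 11, 2, 0, 0, 0.12, 85],
  [-13, 22, 3, 0, 0, 0.25, 85],
  [-19, 34, 5, 0, 0, 0.37, 85],
  [-26, 45, 6, 0, 0, 0.49, 85],
  [-52, 71, 16, 0, 0, 0.49, 85],
])

```text
clock: 8.35
eef_pos: [0.5118, 0.0844, 0.2523]
orientation: [[0.985, -0.17, 0.003], [-0.17, -0.985, 0.001], [0.003, -0.002, -1.0]]
ft_force: [0.0, -0.2, 0.3]
opening: 0.994
```

>>> play_rows([
  [-10, 35, 10, 0, 0, 0, 85],
  [-21, 70, 20, 0, 0, 0, 85],
  [-21, 70, 20, 0, 0, 0, 85],
  [-21, 70, 20, 0, 0, 0, 85],
  [-21, 70, 20, 0, 0, 0, 85],
])

```text
clock: 8.85
eef_pos: [0.4785, 0.0188, 0.232]
orientation: [[0.986, -0.169, 0.001], [-0.169, -0.986, 0.0], [0.001, -0.001, -1.0]]
ft_force: [0.3, -0.1, 0.2]
opening: 0.992
```

```bash
cat >> h.py <<'E'
def circ(P):
    (x,y),r=cv2.minEnclosingCircle(P[:,:2].astype(np.float32)); return np.round([x,y,r],4)
def look(names, T=None, name="wrist"):
    """sleeves: enclosing circle of points near the top; nests: rect of plate mask"""
    st=read_state(); s=snapshot(name); T=wristT(s,st) if name=="wrist" else s["pose"]; C=cloud(s,T); M=s["range_z"]>0
    for n in names:
        for r in regions_of(s,n)[:2]:
            m=cv2.erode(r["mask"].astype(np.uint8),np.ones((2,2)))>0
            P=C[M&m]
            if n.startswith("nest"):
                P=P[(P[:,2]>.002)&(P[:,2]<.02)]; q=cv2.minAreaRect(P[:,:2].astype(np.float32)); print(n,round(r["p"],2),np.round(r["at"]),np.round([*q[0],*q[1],q[2]],4),"mean",P.mean(0).round(4))
            else:
                zt=np.percentile(P[:,2],97); Q=P[P[:,2]>zt-.006]; print(n,round(r["p"],2),np.round(r["at"]),"circ",circ(Q),"zt",round(zt,4),len(Q))
    return s,C,M
E
python3 - <<'E'
from h import *
print(read_state()["eef_pos"])
s,C,M=look(["sleeve_small","sleeve_large","sleeve_medium","nest_medium","nest_large","nest_small"]); save("w2",s["image"])
E
```

```text
[0.47848287 0.01878573 0.23197947]
sleeve_small 0.82 [267. 189.] circ [0.4682 0.0055 0.0138] zt 0.046 350
sleeve_large 0.77 [271. 339.] circ [ 0.4475 -0.1614  0.0314] zt 0.0454 913
sleeve_large 0.23 [263. 190.] circ [0.4685 0.0054 0.0139] zt 0.046 368
nest_medium 0.87 [411. 159.] [6.22000e-01 1.60000e-03 7.66000e-02 7.71000e-02 5.00191e+01] mean [0.6215 0.0036 0.007 ]
nest_small 0.64 [369. 398.] [ 5.49900e-01 -2.90200e-01  4.42000e-02  2.35000e-02  5.05838e+01] mean [ 0.5513 -0.2923  0.0063]
```

View pics/w2.png

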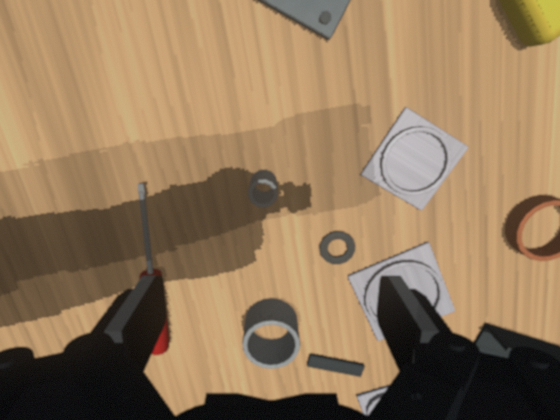

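Run:
```python
from h import *
plan([(.4682,.0056,.09,-10),(.4682,.0056,.013,-10)],f=55)
```

```text
[[-2, 4, 35, 0, 0, 0.0, 55], [-4, 7, 71, 0, 0, 0.0, 55], [-6, 11, 106, 0, 0, 0.0, 55], [-7, 15, 141, 0, 0, 0.01, 55], [-7, 15, 180, 0, 0, 0.01, 55]]
[[0, 0, 38, 0, 0, -0.0, 55], [0, 0, 38, 0, 0, -0.0, 55], [0, 0, 38, 0, 0, -0.0, 55], [0, 0, 38, 0, 0, -0.0, 55], [0, 0, 38, 0, 0, -0.0, 55]]
```

>>> play_rows([
  [-2, 4, 35, 0, 0, 0, 55],
  [-4, 7, 71, 0, 0, 0, 55],
  [-6, 11, 106, 0, 0, 0, 55],
  [-7, 15, 141, 0, 0, 0.01, 55],
  [-7, 15, 180, 0, 0, 0.01, 55],
])

```text
clock: 9.7
eef_pos: [0.4687, 0.0045, 0.0505]
orientation: [[0.984, -0.179, 0.001], [-0.179, -0.984, -0.0], [0.001, -0.0, -1.0]]
ft_force: [1.4, -0.7, 0.0]
opening: 0.646
```

>>> play_rows([
  [0, 0, 20, 0, 0, 0, 55],
  [0, 0, 38, 0, 0, 0, 55],
  [0, 0, 38, 0, 0, 0, 55],
  [0, 0, 38, 0, 0, 0, 15],
  [0, 0, 38, 0, 0, 0, 15],
])

```text
clock: 10.2
eef_pos: [0.4693, 0.0047, 0.0144]
orientation: [[0.984, -0.179, 0.002], [-0.179, -0.984, 0.0], [0.002, -0.0, -1.0]]
ft_force: [-1.1, -0.8, 10.6]
opening: 0.317
```

>>> play_rows([
  [0, 0, 0, 0, 0, 0, 15],
  [0, 0, 0, 0, 0, 0, 15],
  [0, 0, 0, 0, 0, 0, 15],
  [0, 0, 0, 0, 0, 0, 15],
  [0, 0, 0, 0, 0, 0, 15],
])

```text
clock: 10.7
eef_pos: [0.4695, 0.0047, 0.0145]
orientation: [[0.984, -0.179, 0.002], [-0.179, -0.984, 0.0], [0.002, -0.001, -1.0]]
ft_force: [-1.4, -0.3, 6.8]
opening: 0.31
```

Run:
```python
from h import *
st=read_state(); print(st["eef_pos"])
plan([(*st["eef_pos"][:2],.12,-10),(.5,-.16,.17,-30),(.54,-.24,.17,-30)],f=15)
```

```text
[0.46950813 0.00471731 0.01450296]
[[0, 0, -35, 0, 0, -0.0, 15], [0, 0, -70, 0, 0, -0.0, 15], [0, 0, -105, 0, 0, -0.01, 15], [15, 39, -118, 0, 0, 0.08, 15], [30, 78, -130, 0, 0, 0.17, 15]]
[[21, 36, -12, 0, 0, 0.09, 15], [42, 72, -25, 0, 0, 0.17, 15], [75, 103, -25, 0, 0, 0.17, 15], [107, 134, -25, 0, 0, 0.17, 15], [107, 134, -25, 0, 0, 0.17, 15]]
```

>>> play_rows([
  [0, 0, -35, 0, 0, 0, 15],
  [0, 0, -70, 0, 0, 0, 15],
  [0, 0, -105, 0, 0, 0, 15],
  [15, 39, -118, 0, 0, 0.08, 15],
  [30, 78, -130, 0, 0, 0.17, 15],
])

```text
clock: 11.2
eef_pos: [0.4848, -0.0777, 0.1454]
orientation: [[0.939, -0.343, 0.003], [-0.343, -0.939, -0.0], [0.003, -0.001, -1.0]]
ft_force: [2.2, 0.9, -1.3]
opening: 0.309
```

>>> play_rows([
  [21, 36, -12, 0, 0, 0.09, 15],
  [42, 72, -25, 0, 0, 0.17, 15],
  [75, 103, -25, 0, 0, 0.17, 15],
  [107, 134, -25, 0, 0, 0.17, 15],
  [107, 134, -25, 0, 0, 0.17, 15],
])

```text
clock: 11.7
eef_pos: [0.5404, -0.2448, 0.1683]
orientation: [[0.866, -0.501, 0.002], [-0.501, -0.866, -0.003], [0.003, 0.001, -1.0]]
ft_force: [0.0, 0.3, -1.8]
opening: 0.313
```

Run:
```python
from h import *
print(read_state()["eef_pos"],read_state()["opening"])
s,C,M=look(["nest_small","nest_large","sleeve_small","solid_round"]); save("w3",s["image"])
```

```text
[ 0.54042804 -0.24484722  0.16831402] 0.3130486986379951
nest_small 0.83 [339. 229.] [ 0.5708 -0.3111  0.0594  0.0606 11.1016] mean [ 0.5713 -0.3092  0.007 ]
nest_small 0.68 [429. 308.] [ 0.6009 -0.4324  0.059   0.0628 10.942 ] mean [ 0.6071 -0.4246  0.0067]
nest_large 0.77 [276.  46.] [ 0.6006 -0.1501  0.0946  0.0954 16.2856] mean [ 0.5971 -0.1564  0.0067]
sleeve_small 0.59 [273. 295.] circ [ 0.5408 -0.2445  0.0144] zt 0.1993 2762
solid_round 0.84 [186. 302.] circ [ 0.4678 -0.264   0.0644] zt 0.0455 61
```

View pics/w3.png

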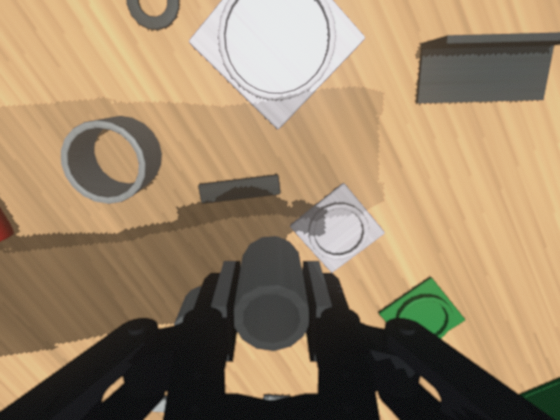

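Run:
```python
from h import *
plan([(.5706,-.3107,.12,-30),(.5706,-.3107,.06,-30)],f=15)
```

```text
[[21, 15, 16, 0, 0, 0.0, 15], [43, 31, 32, 0, 0, 0.0, 15], [64, 46, 48, 0, 0, 0.0, 15], [64, 46, 78, 0, 0, 0.0, 15], [64, 46, 108, 0, 0, 0.0, 15]]
```

>>> play_rows([
  [21, 15, 16, 0, 0, 0, 15],
  [43, 31, 32, 0, 0, 0, 15],
  [64, 46, 48, 0, 0, 0, 15],
  [64, 46, 78, 0, 0, 0, 15],
  [64, 46, 108, 0, 0, 0, 15],
])

```text
clock: 12.45
eef_pos: [0.5717, -0.3114, 0.0601]
orientation: [[0.868, -0.496, 0.001], [-0.496, -0.868, -0.001], [0.002, -0.0, -1.0]]
ft_force: [0.3, -0.3, -0.3]
opening: 0.305
```

>>> play_rows([
  [0, 0, 10, 0, 0, 0, 15],
  [0, 0, 20, 0, 0, 0, 15],
  [0, 0, 28, 0, 0, 0, 15],
  [0, 0, 34, 0, 0, 0, 15],
  [0, 0, 34, 0, 0, 0, 15],
])

```text
clock: 12.95
eef_pos: [0.5711, -0.3116, 0.0263]
orientation: [[0.868, -0.497, 0.0], [-0.497, -0.868, -0.0], [0.0, 0.0, -1.0]]
ft_force: [-0.6, -1.0, -1.1]
opening: 0.307
```

Run:
```python
from h import *
for i in range(2):
    s,C,M=look(["nest_small","sleeve_small"]); st=read_state(); print(st["eef_pos"],st["ft_force"])
save("w4",s["image"])
```

```text
nest_small 0.69 [272. 232.] [ 0.5704 -0.3111  0.0608  0.0607 10.6942] mean [ 0.5774 -0.2987  0.0068]
sleeve_small 0.93 [272. 296.] circ [ 0.5709 -0.3109  0.0143] zt 0.0572 2693
[ 0.57162114 -0.31202057  0.02712917] [ 0.40610841 -0.76101751 -1.47213081]
nest_small 0.94 [390. 405.] [ 0.5928 -0.4241  0.0315  0.0213  8.539 ] mean [ 0.5892 -0.4246  0.0085]
nest_small 0.6 [272. 231.] [ 0.5705 -0.3109  0.0604  0.0605 10.7318] mean [ 0.5772 -0.2987  0.0068]
sleeve_small 0.74 [273. 296.] circ [ 0.5718 -0.3119  0.0146] zt 0.058 2805
[ 0.57148238 -0.31201031  0.0269307 ] [ 0.61338755 -0.63648466 -0.78553075]
```

View pics/w4.png

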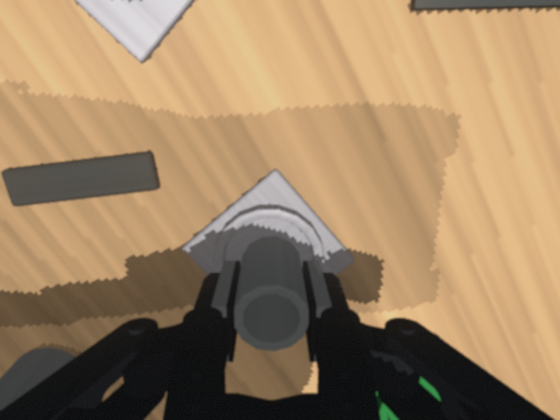

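>>> play_rows([
  [0, 0, 3, 0, 0, 0, 15],
  [0, 0, 5, 0, 0, 0, 15],
  [0, 0, 6, 0, 0, 0, 15],
  [0, 0, 6.5, 0, 0, 0, 15],
  [0, 0, 6.5, 0, 0, 0, 15],
])

```text
clock: 13.75
eef_pos: [0.571, -0.3117, 0.0206]
orientation: [[0.868, -0.497, 0.0], [-0.497, -0.868, -0.0], [0.0, 0.0, -1.0]]
ft_force: [-2.1, 2.2, 5.4]
opening: 0.308
```

>>> play_rows([
  [0, 0, 0, 0, 0, 0, 30],
  [0, 0, 0, 0, 0, 0, 40],
  [0, 0, 0, 0, 0, 0, 50],
  [0, 0, 0, 0, 0, 0, 50],
  [0, 0, -20, 0, 0, 0, 50],
])

```text
clock: 14.25
eef_pos: [0.5689, -0.3106, 0.0371]
orientation: [[0.868, -0.497, -0.005], [-0.497, -0.868, 0.003], [-0.005, 0.0, -1.0]]
ft_force: [0.5, -0.1, 0.1]
opening: 0.589
```

>>> play_rows([
  [0, 0, -40, 0, 0, 0, 50],
  [0, 0, -80, 0, 0, 0, 50],
  [0, 0, -125, 0, 0, 0, 70],
  [0, 0, -170, 0, 0, 0, 85],
  [0, 0, -170, 0, 0, 0, 85],
])

```text
clock: 14.75
eef_pos: [0.5746, -0.3137, 0.2175]
orientation: [[0.868, -0.497, 0.01], [-0.497, -0.868, -0.006], [0.012, -0.0, -1.0]]
ft_force: [0.9, -0.5, 1.0]
opening: 0.997
```

Run:
```python
from h import *
print(read_state()["eef_pos"])
s,C,M=look(["nest_small","sleeve_small","solid_round"])
# sleeve medium grasp: yaw 53.5 ; approach
plan([(.52,-.05,.24,20),(.534,.2075,.24,53.5)],f=85)
```

```text
[ 0.57455705 -0.31366562  0.21747516]
nest_small 0.98 [347. 254.] [ 0.6005 -0.4331  0.06    0.0618 10.0436] mean [ 0.6012 -0.431   0.007 ]
nest_small 0.61 [266. 173.] [ 0.5706 -0.3117  0.061   0.0606 10.9476] mean [ 0.5727 -0.3079  0.007 ]
sleeve_small 0.92 [264. 180.] circ [ 0.5708 -0.3116  0.0141] zt 0.052 407
solid_round 0.63 [137. 251.] circ [ 0.4708 -0.3027  0.0698] zt 0.0462 1557
[[-25, -29, -5, 0, 0, -0.12, 85], [-50, -58, -9, 0, 0, -0.25, 85], [-74, -86, -14, 0, 0, -0.37, 85], [-99, -115, -18, 0, 0, -0.5, 85], [-124, -144, -23, 0, 0, -0.62, 85]]
[[-3, -38, -5, 0, 0, -0.12, 85], [-7, -76, -9, 0, 0, -0.25, 85], [0, -118, -9, 0, 0, -0.35, 85], [6, -161, -9, 0, 0, -0.44, 85], [13, -203, -9, 0, 0, -0.54, 85]]
[[28, -33, 0, 0, 0, -0.1, 85], [55, -66, 0, 0, 0, -0.19, 85], [83, -99, 0, 0, 0, -0.29, 85], [83, -99, 0, 0, 0, -0.29, 85], [83, -99, 0, 0, 0, -0.29, 85]]
```

Run:
```python
from h import *
plan([(.535,-.05,.24,-36.5),(.525,.195,.22,-36.5)],f=85)
```

```text
[[-27, -35, -5, 0, 0, 0.02, 85], [-54, -70, -11, 0, 0, 0.04, 85], [-80, -105, -16, 0, 0, 0.06, 85], [-107, -139, -21, 0, 0, 0.08, 85], [-134, -174, -26, 0, 0, 0.1, 85]]
[[-30, -32, -5, 0, 0, 0.02, 85], [-55, -64, -2, 0, 0, 0.02, 85], [-80, -97, 1, 0, 0, 0.02, 85], [-105, -129, 5, 0, 0, 0.02, 85], [-130, -161, 8, 0, 0, 0.02, 85]]
[[-26, -32, 3, 0, 0, -0.0, 85], [-51, -64, 7, 0, 0, -0.0, 85], [-51, -64, 7, 0, 0, -0.0, 85], [-51, -64, 7, 0, 0, -0.0, 85], [-51, -64, 7, 0, 0, -0.0, 85]]
```

>>> play_rows([
  [-27, -35, -5, 0, 0, 0.02, 85],
  [-54, -70, -11, 0, 0, 0.04, 85],
  [-80, -105, -16, 0, 0, 0.06, 85],
  [-107, -139, -21, 0, 0, 0.08, 85],
  [-134, -174, -26, 0, 0, 0.1, 85],
])

```text
clock: 15.45
eef_pos: [0.5396, -0.0925, 0.2339]
orientation: [[0.813, -0.582, -0.003], [-0.582, -0.813, 0.001], [-0.003, 0.001, -1.0]]
ft_force: [0.4, 0.6, 0.0]
opening: 1.001
```

>>> play_rows([
  [-30, -32, -5, 0, 0, 0.02, 85],
  [-55, -64, -2, 0, 0, 0.02, 85],
  [-80, -97, 1, 0, 0, 0.02, 85],
  [-105, -129, 5, 0, 0, 0.02, 85],
  [-130, -161, 8, 0, 0, 0.02, 85],
])

```text
clock: 15.95
eef_pos: [0.5274, 0.1138, 0.2256]
orientation: [[0.802, -0.597, -0.003], [-0.597, -0.802, -0.001], [-0.002, 0.003, -1.0]]
ft_force: [1.2, -0.4, -0.4]
opening: 0.998
```

>>> play_rows([
  [-26, -32, 3, 0, 0, 0, 85],
  [-51, -64, 7, 0, 0, 0, 85],
  [-51, -64, 7, 0, 0, 0, 75],
  [-51, -64, 7, 0, 0, 0, 75],
  [-51, -64, 7, 0, 0, 0, 75],
])

```text
clock: 16.45
eef_pos: [0.5257, 0.1932, 0.2197]
orientation: [[0.802, -0.598, -0.002], [-0.598, -0.802, -0.001], [-0.001, 0.002, -1.0]]
ft_force: [0.7, 0.5, -0.1]
opening: 0.881
```

Run:
```python
from h import *
print(read_state()["eef_pos"])
s,C,M=look(["sleeve_medium","lid"]); save("w5",s["image"])
```

```text
[0.52569064 0.19321319 0.21972815]
sleeve_medium 0.72 [275. 171.] circ [0.538  0.2075 0.0224] zt 0.0582 856
lid 0.82 [270.  59.] circ [0.5993 0.2926 0.0421] zt 0.1333 1122
```

View pics/w5.png

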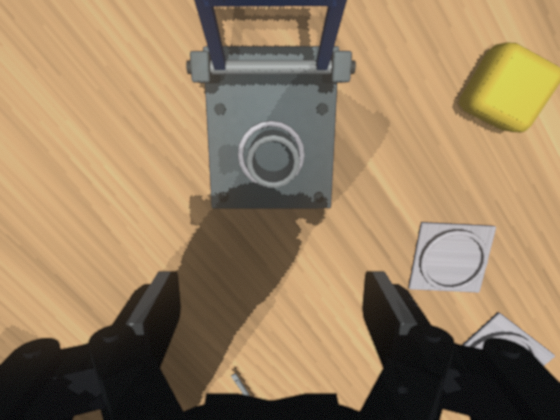

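Run:
```python
from h import *
plan([(.5365,.2075,.16,53.5)],f=65)
```

```text
[[0, -1, 5, 0, 0, -0.12, 65], [0, -3, 9, 0, 0, -0.24, 65], [0, -4, 14, 0, 0, -0.36, 65], [0, -5, 19, 0, 0, -0.48, 65], [0, -7, 23, 0, 0, -0.61, 65]]
[[1, -1, 5, 0, 0, -0.12, 65], [1, -2, 9, 0, 0, -0.24, 65], [2, -3, 14, 0, 0, -0.36, 65], [3, -5, 19, 0, 0, -0.48, 65], [4, -6, 23, 0, 0, -0.61, 65]]
[[1, -1, 5, 0, 0, -0.12, 65], [3, -1, 9, 0, 0, -0.24, 65], [4, -2, 14, 0, 0, -0.36, 65], [4, -2, 14, 0, 0, -0.36, 65], [4, -2, 14, 0, 0, -0.36, 65]]
```

>>> play_rows([
  [0, -1, 0, 0, 0, -0.12, 65],
  [0, -3, 0, 0, 0, -0.24, 65],
  [0, -4, 0, 0, 0, -0.36, 65],
  [0, -5, 5, 0, 0, -0.48, 65],
  [0, -7, 10, 0, 0, -0.61, 65],
])

```text
clock: 17.1
eef_pos: [0.5309, 0.1988, 0.211]
orientation: [[1.0, -0.027, 0.001], [-0.027, -1.0, 0.0], [0.001, -0.0, -1.0]]
ft_force: [0.0, 0.5, 0.3]
opening: 0.757
```

>>> play_rows([
  [1, -1, 8, 0, 0, -0.12, 65],
  [1, -2, 15, 0, 0, -0.24, 65],
  [2, -3, 22, 0, 0, -0.36, 65],
  [3, -5, 29, 0, 0, -0.48, 65],
  [4, -6, 36, 0, 0, -0.61, 65],
])

```text
clock: 17.6
eef_pos: [0.535, 0.2048, 0.1747]
orientation: [[0.835, 0.551, 0.0], [0.551, -0.835, 0.0], [0.0, 0.0, -1.0]]
ft_force: [0.1, 0.0, -0.3]
opening: 0.762
```

>>> play_rows([
  [1, -1, 5, 0, 0, -0.12, 65],
  [3, -1, 9, 0, 0, -0.24, 65],
  [4, -2, 14, 0, 0, -0.36, 65],
  [4, -2, 14, 0, 0, -0.36, 65],
  [4, -2, 14, 0, 0, -0.36, 65],
])

```text
clock: 18.1
eef_pos: [0.537, 0.2088, 0.1609]
orientation: [[0.593, 0.805, -0.0], [0.805, -0.593, -0.0], [-0.0, -0.0, -1.0]]
ft_force: [-0.6, 0.1, 0.2]
opening: 0.761
```

Run:
```python
from h import *
print(read_state()["eef_pos"])
s,C,M=look(["sleeve_medium"]); save("w6",s["image"])
plan([(.537,.207,.025,53.5)],f=65)
```

```text
[0.53699739 0.20883247 0.16093896]
sleeve_medium 0.6 [274. 214.] circ [0.5377 0.2081 0.0224] zt 0.0579 1277
[[0, 0, 34, 0, 0, 0.0, 65], [-1, 1, 68, 0, 0, 0.0, 65], [-1, 1, 102, 0, 0, 0.0, 65], [-2, 1, 136, 0, 0, 0.0, 65], [-2, 1, 136, 0, 0, 0.0, 65]]
```

>>> play_rows([
  [0, 0, 34, 0, 0, 0, 65],
  [0, 1, 68, 0, 0, 0, 65],
  [0, 1, 102, 0, 0, 0, 65],
  [0, 1, 125, 0, 0, 0, 65],
  [0, 1, 135, 0, 0, 0, 65],
])

```text
clock: 18.7
eef_pos: [0.5362, 0.2082, 0.0237]
orientation: [[0.591, 0.807, -0.003], [0.807, -0.591, -0.001], [-0.003, -0.002, -1.0]]
ft_force: [0.7, -0.3, -0.5]
opening: 0.76
```

>>> play_rows([
  [0, 0, 0, 0, 0, 0, 65],
  [0, 0, 0, 0, 0, 0, 35],
  [0, 0, 0, 0, 0, 0, 35],
  [0, 0, 0, 0, 0, 0, 35],
  [0, 0, 0, 0, 0, 0, 35],
])

```text
clock: 19.2
eef_pos: [0.5391, 0.2094, 0.0276]
orientation: [[0.59, 0.807, 0.003], [0.807, -0.59, 0.001], [0.002, 0.002, -1.0]]
ft_force: [-0.7, -0.6, 7.6]
opening: 0.516
```

>>> play_rows([
  [0, 0, 0, 0, 0, 0, 35],
  [0, 0, -20, 0, 0, 0, 35],
  [0, 0, -50, 0, 0, 0, 35],
  [0, 0, -90, 0, 0, 0, 35],
  [0, 0, -130, 0, 0, 0, 35],
])

```text
clock: 19.7
eef_pos: [0.5372, 0.2088, 0.1572]
orientation: [[0.59, 0.808, -0.0], [0.808, -0.59, -0.0], [-0.0, -0.0, -1.0]]
ft_force: [0.8, 0.3, -2.9]
opening: 0.514
```

Run:
```python
from h import *
print(read_state()["eef_pos"])
plan([(.60,.03,.14,20),(.6213,.0020,.10,15)],f=35)
s,C,M=look(["sleeve_medium"])
```

```text
[0.53724775 0.20882459 0.15724347]
[[-21, 31, 3, 0, 0, 0.12, 35], [-43, 62, 7, 0, 0, 0.24, 35], [-64, 94, 10, 0, 0, 0.35, 35], [-86, 125, 14, 0, 0, 0.47, 35], [-107, 156, 17, 0, 0, 0.59, 35]]
[[5, 17, 20, 0, 0, 0.04, 35], [10, 34, 40, 0, 0, 0.09, 35], [10, 34, 40, 0, 0, 0.09, 35], [10, 34, 40, 0, 0, 0.09, 35], [10, 34, 40, 0, 0, 0.09, 35]]
sleeve_medium 0.72 [270. 304.] circ [0.5366 0.2084 0.0229] zt 0.1871 5368
```

>>> play_rows([
  [-21, 31, 3, 0, 0, 0.12, 35],
  [-43, 62, 7, 0, 0, 0.24, 35],
  [-64, 94, 10, 0, 0, 0.35, 35],
  [-86, 125, 14, 0, 0, 0.47, 35],
  [-107, 156, 17, 0, 0, 0.59, 35],
])

```text
clock: 20.3
eef_pos: [0.6005, 0.0291, 0.1381]
orientation: [[0.941, 0.338, -0.001], [0.338, -0.941, 0.0], [-0.001, -0.0, -1.0]]
ft_force: [0.5, 0.3, -1.7]
opening: 0.516
```

>>> play_rows([
  [5, 17, 20, 0, 0, 0.04, 35],
  [10, 34, 40, 0, 0, 0.09, 35],
  [10, 34, 65, 0, 0, 0.09, 35],
  [10, 34, 90, 0, 0, 0.09, 35],
  [10, 34, 100, 0, 0, 0.09, 35],
])

```text
clock: 20.8
eef_pos: [0.6193, 0.0018, 0.0357]
orientation: [[0.966, 0.257, -0.005], [0.257, -0.967, 0.0], [-0.004, -0.001, -1.0]]
ft_force: [-0.1, -0.4, -1.5]
opening: 0.512
```

Run:
```python
from h import *
for i in range(2):
    s,C,M=look(["nest_medium","sleeve_medium"]); st=read_state(); print(st["eef_pos"],st["ft_force"])
plan([(.6213,.0020,.028,15)],f=35)
save("w7",s["image"])
```

```text
nest_medium 0.68 [285. 219.] [6.22100e-01 2.40000e-03 7.71000e-02 7.78000e-02 5.00274e+01] mean [0.6189 0.0184 0.0067]
sleeve_medium 0.66 [270. 304.] circ [0.6186 0.0012 0.0227] zt 0.0655 5311
[0.62103797 0.00216653 0.03839847] [-0.04084529 -0.18426796 -1.10138897]
nest_medium 0.82 [278. 216.] [6.21800e-01 2.30000e-03 7.79000e-02 7.79000e-02 4.98766e+01] mean [0.6184 0.0176 0.0067]
sleeve_medium 0.97 [270. 303.] circ [0.6206 0.0017 0.0228] zt 0.0682 5346
[0.6228696  0.0022114  0.04035181] [-0.41692921 -0.11979575 -0.84353363]
[[-2, 0, 12, 0, 0, -0.0, 35], [-2, 0, 12, 0, 0, -0.0, 35], [-2, 0, 12, 0, 0, -0.0, 35], [-2, 0, 12, 0, 0, -0.0, 35], [-2, 0, 12, 0, 0, -0.0, 35]]
```

View pics/w7.png

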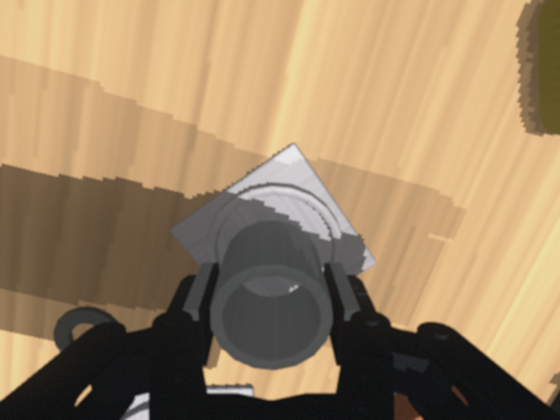

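>>> play_rows([
  [0, 0, 5, 0, 0, 0, 35],
  [0, 0, 9, 0, 0, 0, 35],
  [0, 0, 12, 0, 0, 0, 35],
  [0, 0, 13, 0, 0, 0, 35],
  [0, 0, 13, 0, 0, 0, 35],
])

```text
clock: 21.6
eef_pos: [0.6214, 0.002, 0.0255]
orientation: [[0.966, 0.257, -0.001], [0.257, -0.966, -0.0], [-0.001, -0.0, -1.0]]
ft_force: [-0.4, 0.5, -2.0]
opening: 0.514
```

Run:
```python
from h import *
s,C,M=look(["nest_medium","sleeve_medium"]); st=read_state(); print(st["eef_pos"],st["ft_force"])
```

```text
nest_medium 0.67 [279. 220.] [6.22100e-01 2.20000e-03 7.76000e-02 7.80000e-02 5.01031e+01] mean [0.6174 0.0198 0.0067]
[0.62178089 0.00200593 0.02589268] [-0.3297546  -0.37863486 -1.75948669]
```

>>> play_rows([
  [0, 0, 2, 0, 0, 0, 35],
  [0, 0, 3, 0, 0, 0, 35],
  [0, 0, 4, 0, 0, 0, 35],
  [0, 0, 4.5, 0, 0, 0, 35],
  [0, 0, 4.5, 0, 0, 0, 35],
])

```text
clock: 22.25
eef_pos: [0.6216, 0.002, 0.0217]
orientation: [[0.966, 0.257, 0.0], [0.257, -0.966, 0.0], [0.0, -0.0, -1.0]]
ft_force: [-2.5, 0.4, 3.6]
opening: 0.52
```

Contact (+3.6 N). Release, rise and head for the large sleeve.

>>> play_rows([
  [0, 0, 0, 0, 0, 0, 48],
  [0, 0, 0, 0, 0, 0, 56],
  [0, 0, 0, 0, 0, 0, 65],
  [0, 0, 0, 0, 0, 0, 65],
  [0, 0, -15, 0, 0, 0, 65],
])

```text
clock: 22.75
eef_pos: [0.6198, 0.002, 0.0348]
orientation: [[0.966, 0.257, -0.004], [0.257, -0.966, 0.0], [-0.004, -0.001, -1.0]]
ft_force: [-0.4, 0.2, 0.3]
opening: 0.761
```

>>> play_rows([
  [0, 0, -40, 0, 0, 0, 65],
  [0, 0, -80, 0, 0, 0, 65],
  [0, 0, -120, 0, 0, 0, 75],
  [0, 0, -165, 0, 0, 0, 85],
  [0, 0, -165, 0, 0, 0, 85],
])

```text
clock: 23.25
eef_pos: [0.6257, 0.002, 0.2099]
orientation: [[0.966, 0.257, 0.012], [0.257, -0.966, 0.0], [0.012, 0.003, -1.0]]
ft_force: [1.0, -0.1, 0.3]
opening: 0.994
```

Run:
```python
from h import *
print(read_state()["eef_pos"])
s,C,M=look(["nest_medium","sleeve_medium","nest_large"])
plan([(.4477,-.1612,.14,-20)],f=85)
```

```text
[0.62568506 0.00203846 0.20989338]
nest_medium 0.91 [264. 166.] [6.2260e-01 2.0000e-03 7.7700e-02 7.7700e-02 5.0324e+01] mean [0.6215 0.0087 0.0068]
sleeve_medium 0.88 [265. 192.] circ [0.6214 0.0016 0.0224] zt 0.052 876
nest_large 0.58 [210. 301.] [ 0.6017 -0.1494  0.0947  0.0969 15.9138] mean [ 0.6011 -0.1458  0.0066]
[[-35, 19, 10, 0, 0, 0.1, 85], [-70, 38, 20, 0, 0, 0.2, 85], [-105, 57, 30, 0, 0, 0.3, 85], [-140, 75, 41, 0, 0, 0.41, 85], [-175, 94, 51, 0, 0, 0.51, 85]]
[[-21, 33, 10, 0, 0, 0.1, 85], [-21, 33, 10, 0, 0, 0.1, 85], [-21, 33, 10, 0, 0, 0.1, 85], [-21, 33, 10, 0, 0, 0.1, 85], [-21, 33, 10, 0, 0, 0.1, 85]]
```

Medium is seated (top at 52 mm, where the plate floor puts it at about 51). On to the large one.

>>> play_rows([
  [-35, 19, 10, 0, 0, 0.1, 85],
  [-70, 38, 20, 0, 0, 0.2, 85],
  [-105, 57, 30, 0, 0, 0.3, 85],
  [-140, 75, 41, 0, 0, 0.41, 85],
  [-175, 94, 51, 0, 0, 0.51, 85],
])

```text
clock: 23.95
eef_pos: [0.474, -0.1342, 0.1483]
orientation: [[0.968, -0.251, -0.003], [-0.251, -0.968, 0.001], [-0.003, 0.0, -1.0]]
ft_force: [0.4, -1.2, 1.0]
opening: 0.991
```

>>> play_rows([
  [-21, 33, 10, 0, 0, 0.1, 85],
  [-21, 33, 10, 0, 0, 0.1, 85],
  [-21, 33, 10, 0, 0, 0.1, 85],
  [-21, 33, 10, 0, 0, 0.1, 85],
  [-21, 33, 10, 0, 0, 0.1, 85],
])

```text
clock: 24.45
eef_pos: [0.4492, -0.1599, 0.1403]
orientation: [[0.94, -0.341, 0.0], [-0.341, -0.94, 0.0], [0.0, -0.0, -1.0]]
ft_force: [-0.1, -0.3, -0.5]
opening: 0.995
```

Run:
```python
from h import *
print(read_state()["eef_pos"])
s,C,M=look(["sleeve_large"]); save("w8",s["image"])
plan([(.4477,-.1612,.013,-20)],f=85)
```

```text
[ 0.44915662 -0.15993579  0.14032962]
sleeve_large 0.91 [268. 225.] circ [ 0.4472 -0.1613  0.0309] zt 0.0458 2050
[[0, 1, 42, 0, 0, 0.0, 85], [-1, 1, 85, 0, 0, 0.0, 85], [-1, 2, 127, 0, 0, 0.0, 85], [-1, 2, 127, 0, 0, 0.0, 85], [-1, 2, 127, 0, 0, 0.0, 85]]
```

View pics/w8.png

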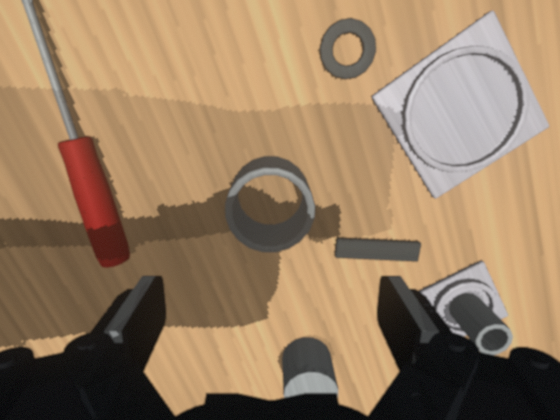

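Run:
```python
from h import *
st=read_state(); s=snapshot("wrist"); T=wristT(s,st); R=np.array(st["orientation"])
for uv in [(340,248),(415,250),(375,250),(340,240),(340,258),(100,200),(120,255)]:
    p=world(s,uv,T=T); print(uv,p.round(4),"tool",((p-[.4475,-.1612,p[2]])@R*1000).round(0))
```

```text
(340, 248) [ 0.4855 -0.2225  0.0059] tool [57. 45.  0.]
(415, 250) [ 0.5427 -0.2455  0.0054] tool [118.  47.   0.]
(375, 250) [ 0.5118 -0.2335  0.0068] tool [85. 46.  0.]
(340, 240) [ 0.4875 -0.2158  0.0058] tool [56. 38.  0.]
(340, 258) [ 0.4829 -0.2314  0.0054] tool [57. 54.  0.]
(100, 200) [ 0.3295 -0.1174  0.0214] tool [-126.   -1.   -0.]
(120, 255) [ 0.3232 -0.1622  0.0219] tool [-116.   43.   -0.]
```

>>> play_rows([
  [-1, 1, 42, 0, 0, 0, 85],
  [-1, 2, 85, 0, 0, 0, 85],
  [-1, 2, 112, 0, 0, 0, 85],
  [-1, 2, 127, 0, 0, 0, 85],
  [-1, 2, 127, 0, 0, 0, 85],
])

```text
clock: 25.1
eef_pos: [0.4448, -0.161, 0.0112]
orientation: [[0.94, -0.342, -0.004], [-0.342, -0.94, 0.001], [-0.004, -0.0, -1.0]]
ft_force: [-0.4, 0.2, 0.1]
opening: 0.999
```

>>> play_rows([
  [0, 0, 0, 0, 0, 0, 52],
  [0, 0, 0, 0, 0, 0, 52],
  [0, 0, 0, 0, 0, 0, 52],
  [0, 0, 0, 0, 0, 0, 52],
  [0, 0, 0, 0, 0, 0, 52],
])

```text
clock: 25.6
eef_pos: [0.4477, -0.1623, 0.0149]
orientation: [[0.939, -0.343, 0.002], [-0.343, -0.939, -0.0], [0.002, -0.0, -1.0]]
ft_force: [-1.6, 0.5, 7.1]
opening: 0.709
```

>>> play_rows([
  [0, 0, -15, 0, 0, 0, 52],
  [0, 0, -40, 0, 0, 0, 52],
  [0, 0, -70, 0, 0, 0, 52],
  [0, 0, -100, 0, 0, 0, 52],
  [0, 0, -100, 0, 0, 0, 52],
])

```text
clock: 26.1
eef_pos: [0.4498, -0.1633, 0.1176]
orientation: [[0.939, -0.343, 0.007], [-0.343, -0.939, -0.003], [0.008, -0.0, -1.0]]
ft_force: [1.3, -0.8, -3.2]
opening: 0.71
```

Run:
```python
from h import *
s,C,M=look(["sleeve_large","nest_large"]);print(read_state()["eef_pos"])
plan([(.6003,-.1497,.11,-20),(.6003,-.1497,.045,-20)],f=52)
```

```text
sleeve_large 0.79 [268. 312.] circ [ 0.4494 -0.1624  0.0312] zt 0.1483 8089
nest_large 0.95 [476. 102.] [ 0.6012 -0.1495  0.0977  0.0962 15.9877] mean [ 0.5998 -0.1463  0.0068]
[ 0.44612418 -0.16194844  0.11275016]
[[35, -16, 1, 0, 0, -0.0, 52], [70, -32, 1, 0, 0, -0.0, 52], [105, -48, 2, 0, 0, -0.0, 52], [141, -64, 3, 0, 0, -0.0, 52], [141, -64, 35, 0, 0, -0.0, 52]]
[[0, 0, 32, 0, 0, -0.0, 52], [0, 0, 32, 0, 0, -0.0, 52], [0, 0, 32, 0, 0, -0.0, 52], [0, 0, 32, 0, 0, -0.0, 52], [0, 0, 32, 0, 0, -0.0, 52]]
```

>>> play_rows([
  [35, -16, 1, 0, 0, 0, 52],
  [70, -32, 1, 0, 0, 0, 52],
  [105, -48, 2, 0, 0, 0, 52],
  [141, -64, 3, 0, 0, 0, 52],
  [141, -64, 35, 0, 0, 0, 52],
])

```text
clock: 26.75
eef_pos: [0.6095, -0.1508, 0.0803]
orientation: [[0.94, -0.341, 0.011], [-0.341, -0.94, -0.002], [0.011, -0.002, -1.0]]
ft_force: [1.0, 0.5, -3.3]
opening: 0.711
```

>>> play_rows([
  [0, 0, 15, 0, 0, 0, 52],
  [0, 0, 32, 0, 0, 0, 52],
  [0, 0, 40, 0, 0, 0, 52],
  [0, 0, 40, 0, 0, 0, 52],
  [0, 0, 40, 0, 0, 0, 52],
])

```text
clock: 27.25
eef_pos: [0.6007, -0.1503, 0.038]
orientation: [[0.939, -0.343, -0.001], [-0.343, -0.939, 0.0], [-0.001, 0.0, -1.0]]
ft_force: [0.1, -0.3, -2.2]
opening: 0.71
```

Run:
```python
from h import *
for i in range(2):
    s,C,M=look(["sleeve_large","nest_large"]);print(read_state()["eef_pos"])
save("w9",s["image"])
plan([(.6008,-.1497,.0205,-20)],f=52)
```

```text
sleeve_large 0.89 [268. 309.] circ [ 0.6015 -0.1498  0.0317] zt 0.0686 8330
nest_large 0.63 [275. 198.] [ 0.6008 -0.1496  0.0955  0.0959 16.0234] mean [ 0.6058 -0.1357  0.0066]
[ 0.60172022 -0.15061052  0.03931528]
sleeve_large 0.63 [267. 312.] circ [ 0.6016 -0.1499  0.0313] zt 0.0699 8215
nest_large 0.71 [273. 199.] [ 0.6005 -0.1497  0.096   0.0959 15.7938] mean [ 0.6052 -0.1358  0.0066]
[ 0.60149647 -0.150509    0.03913591]
[[-1, -1, 19, 0, 0, -0.0, 52], [-1, -1, 19, 0, 0, -0.0, 52], [-1, -1, 19, 0, 0, -0.0, 52], [-1, -1, 19, 0, 0, -0.0, 52], [-1, -1, 19, 0, 0, -0.0, 52]]
```

View pics/w9.png

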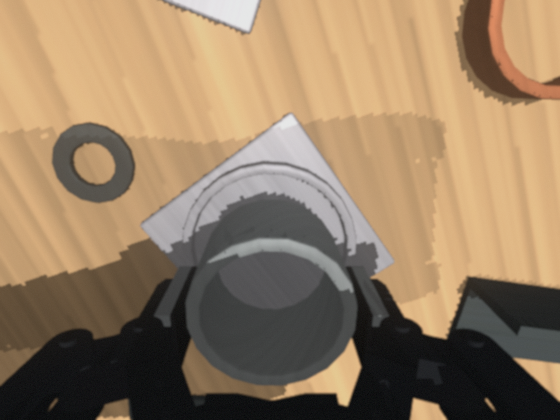

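The sleeve is centred within 1 mm. Next, 18–19 mm down.

>>> play_rows([
  [-1, 0, 6, 0, 0, 0, 52],
  [-1, 0, 11, 0, 0, 0, 52],
  [-1, 0, 14, 0, 0, 0, 52],
  [-1, 0, 14, 0, 0, 0, 52],
  [-1, 0, 14, 0, 0, 0, 52],
])

```text
clock: 28.05
eef_pos: [0.5999, -0.15, 0.0241]
orientation: [[0.939, -0.343, -0.0], [-0.343, -0.939, 0.0], [-0.0, 0.0, -1.0]]
ft_force: [-0.0, -0.6, -3.6]
opening: 0.706
```

>>> play_rows([
  [0, 0, 1.5, 0, 0, 0, 52],
  [0, 0, 3, 0, 0, 0, 52],
  [0, 0, 4, 0, 0, 0, 52],
  [0, 0, 4.5, 0, 0, 0, 52],
  [0, 0, 4.5, 0, 0, 0, 52],
])

```text
clock: 28.55
eef_pos: [0.6002, -0.15, 0.0209]
orientation: [[0.939, -0.343, 0.001], [-0.343, -0.939, -0.0], [0.001, -0.0, -1.0]]
ft_force: [-3.1, 1.1, 5.3]
opening: 0.707
```

Contact. Release, lift and move away, then do a final check.

>>> play_rows([
  [0, 0, 0, 0, 0, 0, 66],
  [0, 0, 0, 0, 0, 0, 75],
  [0, 0, 0, 0, 0, 0, 85],
  [0, 0, 0, 0, 0, 0, 85],
  [0, 0, -15, 0, 0, 0, 85],
])

```text
clock: 29.05
eef_pos: [0.5982, -0.1496, 0.0333]
orientation: [[0.939, -0.343, -0.004], [-0.343, -0.939, 0.001], [-0.004, 0.0, -1.0]]
ft_force: [-0.0, -0.1, -0.2]
opening: 0.99
```

>>> play_rows([
  [0, 0, -40, 0, 0, 0, 85],
  [0, 0, -80, 0, 0, 0, 85],
  [0, 0, -120, 0, 0, 0, 85],
  [0, 0, -165, 0, 0, 0, 85],
  [-40, 0, -190, 0, 0, 0, 85],
])

```text
clock: 29.55
eef_pos: [0.5671, -0.1377, 0.2299]
orientation: [[0.939, -0.343, 0.009], [-0.343, -0.939, -0.002], [0.009, -0.001, -1.0]]
ft_force: [0.5, 0.5, 0.4]
opening: 0.993
```

>>> play_rows([
  [-45, 0, 0, 0, 0, 0, 85],
  [-90, 0, 0, 0, 0, 0, 85],
  [-120, 0, 0, 0, 0, 0, 85],
  [-120, 0, 0, 0, 0, 0, 85],
  [-120, 0, 0, 0, 0, 0, 85],
])

```text
clock: 30.05
eef_pos: [0.45, -0.0952, 0.2262]
orientation: [[0.939, -0.343, 0.003], [-0.343, -0.939, -0.001], [0.003, -0.0, -1.0]]
ft_force: [0.8, -0.2, -1.1]
opening: 0.997
```

Run:
```python
from h import *
print(read_state()["eef_pos"],read_state()["ft_force"])
look(["sleeve_large","nest_large","sleeve_small","sleeve_medium","solid_round"])
s,C,M=look(["sleeve_small","sleeve_medium","sleeve_large","solid_round"],name="top")
s2=snapshot("scene")
save("end",np.vstack([s2["image"][110:390,60:500]]).repeat(1,0))
```

```text
[ 0.45003317 -0.09516267  0.22619186] [ 0.82294096 -0.19450699 -1.13461478]
sleeve_large 0.79 [451. 176.] circ [ 0.5998 -0.1494  0.0312] zt 0.0519 1423
nest_large 0.78 [429. 166.] [ 0.6005 -0.1496  0.0942  0.0959 15.8286] mean [ 0.5929 -0.1395  0.0068]
sleeve_small 0.56 [449. 316.] circ [ 0.5743 -0.3072  0.0128] zt 0.0514 146
sleeve_medium 0.74 [420.  15.] circ [ 0.6177 -0.0059  0.0211] zt 0.0521 520
solid_round 0.96 [318. 363.] circ [ 0.4252 -0.3193  0.023 ] zt 0.0458 1160
sleeve_large 0.52 [325. 168.] circ [ 0.6184 -0.1534  0.0174] zt 0.0534 13
solid_round 0.65 [330. 163.] circ [ 0.6294 -0.1478  0.0399] zt 0.0137 82
```

View pics/end.png

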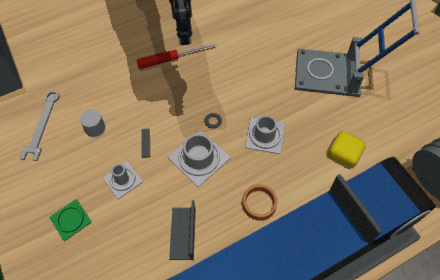

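The final picture shows the small sleeve at (121,175), the large at (198,150) and the medium at (265,128), each in its white nest. The lid is open, the round is in place and the arm is clear.

```bash
python3 -c "
from bench import *
print(sign_off())"
```

```text
the job is handed in; nothing more can be done
None
```

The job is handed in: the lid is open past vertical, and the small, medium and large sleeves stand upright in their own nests. I swung the lid open by its bar first, then placed the sleeves in that order. Each was set down until light contact (about 4–5 N) and then released. It took about 30 s of the 118 s allowed.

- **Sleeves:** wrist-camera checks put all three within about 1–2 mm of the nest centres, with tops at 51–52 mm, as expected for sleeves on the nest floor.
- **Lid and solid round:** the final scene picture shows the lid open. The round stands at (0.425, -0.319), within about 1 mm of its starting place.
- **Forces:** the highest wrist force shown at the end of a move was about 20 N, while swinging the lid.
- **Checks that disagreed:** in the last top-camera picture the detector found only a small piece of the large sleeve, labelled part of that nest as the solid round, and reported neither the small nor the medium. The last wrist look, from the side, put the small and medium about 5–8 mm off their earlier positions. I put both down to partial views, since the closer looks after each release and the final scene picture agree.

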